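# Cull the broken test bars with the ejector keys

### The arm

A 6-joint arm with a two-finger parallel gripper is mounted at the origin on a cart in front of the work surface, level with it; the furniture and walls round the work are solid. World frame = base frame: x ahead of the robot, y to its left, z up, the work surface at z = 0. Lengths are in m, angles in rad, forces in N, time in s.
With the tool pointing down it reaches from about 0.35 to 0.775 m from the base axis. Payload 5.5 kg.
Tool frame: the origin (TCP) lies at the very end of the fingers, on their centre line; the grasp point (between the pads) lies env.pinch_z behind it (env.pinch_z is the distance from the TCP to the grasp point, in m); z points along the fingers, y is the line along which they close (so a half turn about z gives the same grasp; the last joint's range is limited). The gripper opens to 85 mm and grips with 20 to 120 N. Pads are 22 mm wide; open, the fingers measure 114 mm over their backs; the gripper's body (76 mm by 85 mm) begins 54 mm behind the grasp point. The pads swing forward as they close: fully open they stand 13 mm farther back than shut.
Start: joints at [1.017, 0.313, 0.046, 1.304, 0, 1.431], TCP at [0.231, 0.527, 0.231] pointing down, gripper open.
Joint ranges: [-2.76, 2.76], [-0.86, 1.69], [-1.03, 1.26], [-2.2, 2.34], [-1.47, 1.5], [-3.14, 3.14]. Speed limits (rad/s): [2.57, 2.57, 3.14, 3.14, 3.14, 3.14].

### API

Orientations are given as a unit quaternion [w, x, y, z].
In Python, from workcell import env, eyes gives the robot as it stands.
- The arm moves only by the shell command python3 -m jog 'ROWS' [FORCE]. ROWS is JSON, one flat list of numbers, 7 for each row, row after row: the shift along the world's x, y, z as a fraction of full scale, then the turn, a rotation vector about the world's x, y, z as a fraction of full scale, then the opening, from -1 (shut) to 1 (fully open), so that 0 is half open. A call has 1 to 12 rows; each row is the pose to reach, as a shift and turn from the pose commanded when the call began, turning the shorter way round; what a row does not reach only later rows make up. Full scale, the value 1, is 20 cm for a shift and pi rad for a turn. A row lasts 1/12 s, in which the tool goes at most 41.7 mm and 7.16 degrees, less where a joint would pass 70% of its speed; a pose out of reach is approached as far as the arm can. A call with a number of a shift or a turn outside -1 to 1 is refused whole. A call with a gripper value outside its range is refused whole. The fingers move at their own pace and stop on an object; FORCE is the grip in N (left out, the last holds). Time passes only in rows, so rows that repeat a pose let the fingers close. It gives the time, the measured TCP pose, the force, the opening and the grip force at its end, in the units of the state.
- env.get_state(): the state, without advancing time (a new reading comes with each control period).
- eyes.read_camera(name): name is "scene" or "top" or "wrist"; returns (picture, depth): 480x640x3 uint8, red, green, blue; 480x640 float32, m along the optical axis (not along the pixel's ray), 0 where there is no reading.
- eyes.calibration(name): a dict with "fx", "fy", "cx", "cy" (pixels), "R" (3x3) and "t" (3): a world point X has camera coordinates R X + t; the wrist camera has in their place "tool_from_camera" (4x4, takes a point from camera to tool coordinates, whose origin is the TCP and whose axes are the flange's). Camera axes: x right, y down, z forward; pixel columns grow to the right and rows downward; lengths in m; the calibration is good to about 2 mm. The wrist camera is an equidistant fisheye: a pixel r from the principal point sees the ray r / f radians off the axis. A picture is of the moment at which its call begins: read the wrist's pose just before it. calibration takes no time and is no camera call.
- env.hand_in(): hands the job in; it is judged then, once.
The state is a dict: "clock": time; "joint_pos": joint angles; "qvel": joint speeds; "tau": joint torques, N m; "tcp_pos": TCP position; "orientation": TCP orientation; "wrist_force": force on the tool from outside, world axes, zero at the start; "ft_torque": the same for the moment, N m; "finger_gap": finger opening in m; "grip_force": force on a finger pad.
Only numpy, scipy, OpenCV 4.12 (cv2) and the standard library are available. Lean on these libraries where they do the work, as an engineer would, in place of code of your own. Each camera call takes 0.05 s, during which the arm holds its last target. There are 200 camera calls.

### The job

Two of the four ceramic test bars in the culling rack are faulty: one is broken short, the other has its far end chipped down. Find out which two, by feel or by eye, and eject both, right down into the reject trough, by pushing the sprung key behind each fully through its stroke and letting it spring back. Do not lift any bar out or push it along with the fingers, leave the two sound bars lying where they are, and do not disturb the things standing around.

Things in the scene. Friction and masses are not known exactly. Their poses are not given: they have to be found in the camera images.
- culling_rack: Fixed dark steel rack (place and yaw vary). Origin at worktop level (z = 0), mid-width; +x along the lanes away from the robot, y left. Deck: top 39 mm over the worktop, x = -95 to +62 mm, 196 mm wide; four lanes along x at y = +69, +23, -23, -69 mm, each holding one bar, with ribs 15 mm high between them.
- trough (a point): Middle of the floor of the reject trough, an open steel tray beyond the deck's far edge, across all lanes: 180 mm along x (62 to 242 mm of the rack), 188 mm wide inside, floor 9 mm, rim 49 mm over the worktop.
- key_1_face (a point): Middle of the near (robot-side) face of ejector key 1, 71 mm over the worktop, moving with the key: an upright steel plate 28 mm wide, 12 mm thick, top 101 mm over the worktop, with a black cap (its upper 12 mm) 2 mm proud of the face. It stands behind (robot side of) the bar in the lane at y = +69 mm of the rack.
- key_1 (a joint): Travel of ejector key 1 along the rack's +x, m: 0 at rest (far face at x = -73 mm of the rack), 0.142 against its end stop. Spring: 4 N at the start, 10 N at the end, plus friction and 1 N of damping at 70 mm/s; springs back when let go. Only the last 7 mm bring the bar's rear end past the deck's edge.
- key_2_face (a point): Middle of the near (robot-side) face of ejector key 2, 71 mm over the worktop, moving with the key: an upright steel plate 28 mm wide, 12 mm thick, top 101 mm over the worktop, with a black cap (its upper 12 mm) 2 mm proud of the face. It stands behind (robot side of) the bar in the lane at y = +23 mm of the rack.
- key_2 (a joint): Travel of ejector key 2 along the rack's +x, m: 0 at rest (far face at x = -73 mm of the rack), 0.142 against its end stop. Spring: 4 N at the start, 10 N at the end, plus friction and 1 N of damping at 70 mm/s; springs back when let go. Only the last 7 mm bring the bar's rear end past the deck's edge.
- key_3_face (a point): Middle of the near (robot-side) face of ejector key 3, 71 mm over the worktop, moving with the key: an upright steel plate 28 mm wide, 12 mm thick, top 101 mm over the worktop, with a black cap (its upper 12 mm) 2 mm proud of the face. It stands behind (robot side of) the bar in the lane at y = -23 mm of the rack.
- key_3 (a joint): Travel of ejector key 3 along the rack's +x, m: 0 at rest (far face at x = -73 mm of the rack), 0.142 against its end stop. Spring: 4 N at the start, 10 N at the end, plus friction and 1 N of damping at 70 mm/s; springs back when let go. Only the last 7 mm bring the bar's rear end past the deck's edge.
- key_4_face (a point): Middle of the near (robot-side) face of ejector key 4, 71 mm over the worktop, moving with the key: an upright steel plate 28 mm wide, 12 mm thick, top 101 mm over the worktop, with a black cap (its upper 12 mm) 2 mm proud of the face. It stands behind (robot side of) the bar in the lane at y = -69 mm of the rack.
- key_4 (a joint): Travel of ejector key 4 along the rack's +x, m: 0 at rest (far face at x = -73 mm of the rack), 0.142 against its end stop. Spring: 4 N at the start, 10 N at the end, plus friction and 1 N of damping at 70 mm/s; springs back when let go. Only the last 7 mm bring the bar's rear end past the deck's edge.
- bar_a_mid (a point): Middle of off-white ceramic bar a, 12 mm over its underside; lies along a lane (any order), axes as rack. Sound: a block 130 x 30 x 24 mm, 0.15 to 0.35 kg. Two of the four bars are faulty, not told which: one is 92 mm long (middle of what is left), one is 130 mm long but only 11 mm high over its last 38 mm at +x. So beyond 49 mm to +x of this point only sound bars are 24 mm high.
- bar_b_mid (a point): Middle of off-white ceramic bar b, 12 mm over its underside; lies along a lane (any order), axes as rack. Sound: a block 130 x 30 x 24 mm, 0.15 to 0.35 kg. Two of the four bars are faulty, not told which: one is 92 mm long (middle of what is left), one is 130 mm long but only 11 mm high over its last 38 mm at +x. So beyond 49 mm to +x of this point only sound bars are 24 mm high.
- bar_c_mid (a point): Middle of off-white ceramic bar c, 12 mm over its underside; lies along a lane (any order), axes as rack. Sound: a block 130 x 30 x 24 mm, 0.15 to 0.35 kg. Two of the four bars are faulty, not told which: one is 92 mm long (middle of what is left), one is 130 mm long but only 11 mm high over its last 38 mm at +x. So beyond 49 mm to +x of this point only sound bars are 24 mm high.
- bar_d_mid (a point): Middle of off-white ceramic bar d, 12 mm over its underside; lies along a lane (any order), axes as rack. Sound: a block 130 x 30 x 24 mm, 0.15 to 0.35 kg. Two of the four bars are faulty, not told which: one is 92 mm long (middle of what is left), one is 130 mm long but only 11 mm high over its last 38 mm at +x. So beyond 49 mm to +x of this point only sound bars are 24 mm high.
- flask: Conical glass flask standing left of the rack, 65 mm across, 97 mm high; origin at the centre of its base. Bystander.
- beaker: Small glass beaker standing left of the rack, 54 mm across, 70 mm high; origin at the centre of its base. Bystander.
- timer: Bench timer lying flat, 58 x 66 x 18 mm; origin at the centre of its underside. Bystander.
- marker: Black marker pen lying flat, 138 mm long, 14 mm thick; origin at the centre of its underside. Bystander.

How it is judged:
At the end, for the whole second after the job is handed in: Both faulty bars lie flat (0.15 rad) on the trough's floor, middles 100 to 245 mm along the rack and below 30 mm over the worktop; both sound bars lie flat in their lanes within 20 mm of where they started; all four keys are back within 10 mm of rest (x of bar_b_mid in the frame of culling_rack between 0.1 and 0.245 m and y of bar_b_mid in the frame of culling_rack between -0.1 and 0.1 m and height (world z) of each of bar_b_mid, bar_d_mid below 0.03 m and angle between each of bar_b_mid, bar_d_mid's own z axis and vertical below 0.15 rad and x of bar_d_mid in the frame of culling_rack between 0.1 and 0.245 m and y of bar_d_mid in the frame of culling_rack between -0.1 and 0.1 m and distance of each of bar_a_mid, bar_c_mid from where it was at the start of the episode below 0.02 m and angle between each of bar_a_mid, bar_c_mid's own z axis and vertical below 0.1 rad and value of joint each of key_1, key_2, key_3, key_4 below 0.01 m); the robot touches nothing.
It fails at once if a sound bar is pushed more than 30 mm from its place (distance of any of bar_a_mid, bar_c_mid from where it was at the start of the episode above 0.03 m).
It fails at once if a bar is lifted out of the rack (its middle rises above 90 mm over the worktop) (height (world z) of any of bar_a_mid, bar_b_mid, bar_c_mid, bar_d_mid above 0.09 m).
It fails at once if the fingers themselves push a bar along (they touch it with over 1 N while it is more than 30 mm beyond the rack's origin) ((x of bar_a_mid in the frame of culling_rack above 0.03 m and contact force between the fingers and bar_a above 1 N) or (x of bar_b_mid in the frame of culling_rack above 0.03 m and contact force between the fingers and bar_b above 1 N) or (x of bar_c_mid in the frame of culling_rack above 0.03 m and contact force between the fingers and bar_c above 1 N) or (x of bar_d_mid in the frame of culling_rack above 0.03 m and contact force between the fingers and bar_d above 1 N)).
It fails at once if a bystander (flask, beaker, timer, marker) is moved more than 30 mm or a glass is tipped over (distance of any of flask, beaker, timer, marker from where it was at the start of the episode above 0.03 m or angle between any of flask, beaker's own z axis and vertical above 0.5 rad).
It also fails if it takes over 58 s, if anything falls off the work surface, if the arm or the gripper's body presses on something with over 40 N, if the wrist force passes 120 N, or if a joint passes its speed limit or range.

## Working session

There is one attempt and no reset: what is moved stays moved. The work goes in short steps, Python scripts to look and compute and a shell command to move; the robot and the scene stay as the last step left them, time stands still between calls to the robot, and variables do not carry over. Pictures are saved under pics/ and viewed, at most 10 in all, crops included, and the job is handed in when it is done.

```bash
mkdir -p pics
python3 - <<'E'
from workcell import env, eyes
import cv2,numpy as np
for n in ("scene","top"):
    p,d=eyes.read_camera(n); cv2.imwrite(f"pics/{n}1.png",p[:,:,::-1]); np.save(f"{n}_d.npy",d); np.save(f"{n}_p.npy",p)
    print(n,eyes.calibration(n))
s=env.get_state(); print(s, env.pinch_z)
E
```

```text
scene {'fx': 529.3446954183622, 'fy': 529.3446954183622, 'cx': 318.7287574329157, 'cy': 233.70985070561312, 'R': array([[ 0.71087153, -0.70320335,  0.01291153],
       [-0.38148302, -0.40093583, -0.83289925],
       [ 0.59087424,  0.58715884, -0.55327401]]), 't': array([-0.39329505,  0.34637725,  0.91170713])}
top {'fx': 543.3947310008334, 'fy': 543.3947310008334, 'cx': 314.43535677307176, 'cy': 240.23312748897712, 'R': array([[ 0.05152862, -0.99865934,  0.00493186],
       [-0.97440249, -0.05135788, -0.21886561],
       [ 0.21882548,  0.00647223, -0.97574255]]), 't': array([0.04452531, 0.62144612, 0.9337218 ])}
{'clock': 0.1, 'joint_pos': array([ 1.01741717e+00,  3.13930514e-01,  4.50951197e-02,  1.30357911e+00,
       -3.05219904e-05,  1.43122387e+00]), 'qvel': array([-8.24888491e-04, -1.05985636e-03,  3.59195051e-03,  1.53295608e-04,
        2.08645620e-05,  1.38881366e-03]), 'tau': array([ 2.97080886e-03, -4.81727135e+01,  2.99242723e+01,  1.27875773e-02,
       -5.02127330e-05, -6.75389558e-06]), 'tcp_pos': array([0.23097223, 0.52608378, 0.2304961 ]), 'orientation': array([-2.60400258e-04,  2.05430205e-01,  9.78671434e-01, -7.66190863e-04]), 'wrist_force': array([ 0.90051908,  0.42675484, -0.02199054]), 'ft_torque': array([ 0.00651718,  0.00913046, -0.00764649]), 'grip_force': 0.0, 'finger_gap': 0.08535200939350075} 0.0187
```

View pics/top1.png

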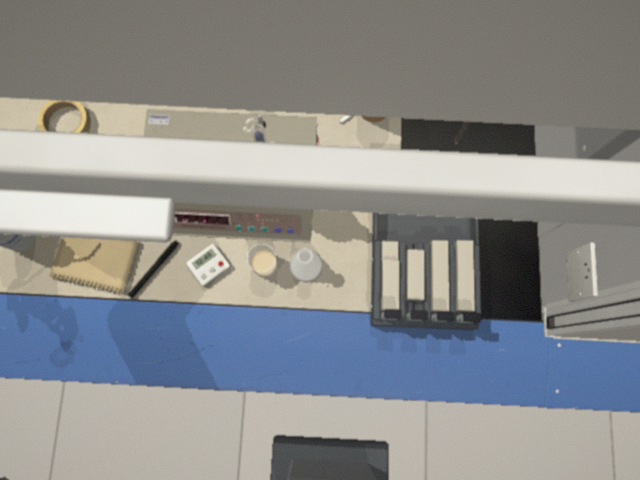

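View pics/scene1.png

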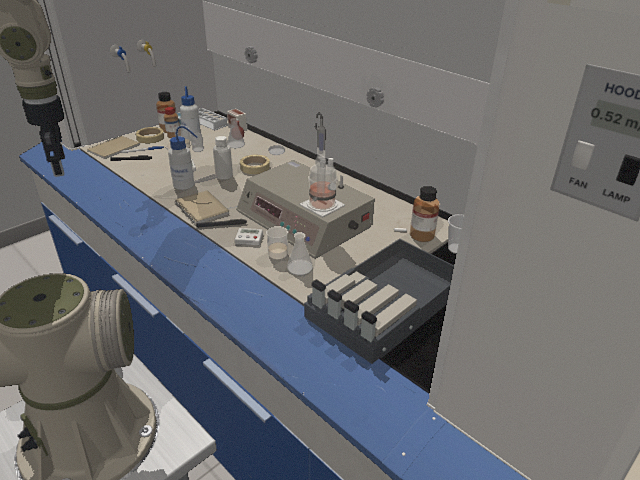

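The top view shows the rack at cols 372–480, rows 215–328, with bars at cols 390, 415, 440 and 465. The lane 2 bar (col 415) is clearly short, and the keys are at row ~312. A hood wall stands to the right of the rack. Next I fit the rack frame and get bar heights from depth.

```bash
cat > h.py <<'E'
import numpy as np
from workcell import env, eyes
def cloud(n,d):
    c=eyes.calibration(n); v,u=np.mgrid[:480,:640]
    P=np.stack([(u-c['cx'])/c['fx']*d,(v-c['cy'])/c['fy']*d,d],-1)
    W=(P-c['t'])@c['R']; W[d<=0]=np.nan
    return W
E
python3 - <<'E'
import numpy as np,cv2
from h import *
d=np.load('top_d.npy');p=np.load('top_p.npy').astype(int);W=cloud('top',d)
sd=np.load('scene_d.npy');sp=np.load('scene_p.npy').astype(int);S=cloud('scene',sd)
# bars: bright, z 0.055..0.07 in region
m=np.zeros((480,640),bool);m[235:325,372:482]=1
B=m&(p.min(-1)>130)&(W[...,2]>.04)&(W[...,2]<.075)
n,l,st,ce=cv2.connectedComponentsWithStats(B.astype(np.uint8))
for i in range(1,n):
    if st[i,4]<150: continue
    Q=W[l==i]; r=cv2.minAreaRect((Q[:,:2]*1000).astype(np.float32)); print(st[i],Q.mean(0).round(4),r,np.percentile(Q[:,2],[5,50,95]).round(4))
    o=np.argsort(Q[:,0]); print([ (round(float(np.median(Q[k,0])),3),round(float(np.median(Q[k,2])),4)) for k in np.array_split(o,8)])
# key caps: black z>.085
C=m&(W[...,2]>.088)&(W[...,2]<.115)
n,l,st,ce=cv2.connectedComponentsWithStats(C.astype(np.uint8))
for i in range(1,n):
    if st[i,4]>10: print('cap',st[i],np.median(W[l==i],0).round(4),W[l==i].min(0).round(3),W[l==i].max(0).round(3))
for (v,u) in [(300,550),(280,545),(250,560),(150,560),(140,300),(200,300),(220,100),(270,520)]: print(v,u,W[v,u].round(3))
for (v,u) in [(300,470),(380,460),(200,520)]: print('s',v,u,S[v,u].round(3))
# scene caps
C=(S[...,2]>.085)&(S[...,2]<.106)&(S[...,0]>.3)&(S[...,0]<.55)&(S[...,1]<0)&(S[...,1]>-.45)
n,l,st,ce=cv2.connectedComponentsWithStats(C.astype(np.uint8))
for i in range(1,n):
    if st[i,4]>10: print('scap',st[i],np.median(S[l==i],0).round(4),S[l==i].min(0).round(3),S[l==i].max(0).round(3))
E
```

```text
[ 382  241   17   68 1101] [ 0.5624 -0.0651  0.0599] ((564.9278564453125, -64.89080810546875), (127.82498931884766, 30.086055755615234), 1.044697642326355) [0.0486 0.0625 0.0662]
[(0.508, 0.0632), (0.523, 0.0636), (0.538, 0.0635), (0.553, 0.0635), (0.569, 0.0634), (0.585, 0.0629), (0.604, 0.0501), (0.62, 0.0501)]
[ 432  241   17   70 1115] [ 0.5664 -0.1557  0.0635] ((567.2192993164062, -155.61343383789062), (128.46493530273438, 30.617210388183594), 1.0398228168487549) [0.0605 0.0634 0.0666]
[(0.511, 0.0631), (0.527, 0.0636), (0.542, 0.0634), (0.558, 0.0634), (0.574, 0.0632), (0.59, 0.063), (0.606, 0.0635), (0.623, 0.0636)]
[ 456  241   19   70 1121] [ 0.5689 -0.2018  0.0636] ((569.5869750976562, -202.10006713867188), (128.43905639648438, 30.34121322631836), 0.7683505415916443) [0.0607 0.0636 0.0666]
[(0.514, 0.0637), (0.53, 0.0634), (0.545, 0.0634), (0.56, 0.0632), (0.576, 0.0637), (0.592, 0.0639), (0.609, 0.0638), (0.625, 0.0636)]
[407 249  17  51 810] [ 0.5659 -0.1108  0.0633] ((569.0146484375, -110.79965209960938), (97.3240737915039, 29.503061294555664), 0.44393208622932434) [0.06
[... 678 characters left out ...]
[0.799 0.113 0.104]
200 300 [0.484 0.081 0.766]
220 100 [0.468 0.188 0.763]
270 520 [ 0.596 -0.329 -0.005]
s 300 470 [ 0.469 -0.405  0.276]
s 380 460 [ 0.467 -0.419  0.111]
s 200 520 [ 0.467 -0.441  0.466]
scap [311 279  15  14 124] [ 0.4826 -0.0673  0.0982] [ 0.477 -0.08   0.085] [ 0.495 -0.048  0.103]
scap [327 289  15  14 132] [ 0.4834 -0.1128  0.098 ] [ 0.477 -0.125  0.085] [ 0.495 -0.094  0.103]
scap [344 300  15  14 138] [ 0.4833 -0.1588  0.0979] [ 0.479 -0.171  0.085] [ 0.496 -0.14   0.103]
scap [361 311  16  15 148] [ 0.4843 -0.2044  0.0982] [ 0.478 -0.217  0.085] [ 0.497 -0.186  0.102]
scap [433 366  44  35 396] [ 0.4691 -0.4097  0.0952] [ 0.466 -0.449  0.085] [ 0.473 -0.367  0.106]
```

The lane 1 bar is chipped: its far 38 mm is at 50 mm height against 63 mm for the rest. The lane 2 bar is short, about 92 mm. Both sound bars are in lanes 3 and 4. The rack's yaw is about +0.014 rad, the near faces of the key caps are at x≈0.481, and lanes 1 and 2 are at y≈-0.0655 and -0.111.

I'll bring the arm in with the fingers shut and closing across the lanes.

```bash
python3 -m jog '[0.85,-1,0,0,0,0.136,-1, 0.85,-1,0,0,0,0.136,-1, 0.85,-1,0,0,0,0.136,-1, 0.85,-1,0,0,0,0.136,-1, 0.85,-1,0,0,0,0.136,-1, 0.85,-1,0,0,0,0.136,-1, 0.85,-1,0,0,0,0.136,-1, 0.85,-1,0,0,0,0.136,-1]'
python3 -m jog '[0.15,-1,0,0,0,0,-1, 0.15,-1,0,0,0,0,-1, 0.15,-1,0,0,0,0,-1, 0.15,-1,0,0,0,0,-1, 0.15,-1,0,0,0,0,-1, 0.15,-1,0,0,0,0,-1, 0.15,-1,0,0,0,0,-1]'
python3 -m jog '[0,-0.96,0,0,0,0,-1, 0,-0.96,0,0,0,0,-1, 0,-0.96,0,0,0,0,-1, 0,-0.96,0,0,0,0,-1, 0,-0.96,0,0,0,0,-1, 0,-0.96,0,0,0,0,-1, 0,-0.96,0,0,0,0,-1, 0,-0.96,0,0,0,0,-1]'
```

```text
clock: 0.77
tcp_pos: [0.4039, 0.3232, 0.2309]
orientation: [0.0, -0.004, 1.0, -0.001]
wrist_force: [-0.1, -0.1, 0.6]
finger_gap: 0.0001
grip_force: 0.0
clock: 1.35
tcp_pos: [0.4312, 0.1252, 0.2312]
orientation: [-0.0, -0.005, 1.0, 0.0]
wrist_force: [-0.8, 0.4, -0.3]
finger_gap: -0.0002
grip_force: 0.0
clock: 2.02
tcp_pos: [0.4312, -0.0641, 0.2311]
orientation: [-0.0, -0.007, 1.0, 0.001]
wrist_force: [-0.6, 0.2, 0.1]
finger_gap: 0.0
grip_force: 0.0
```

```bash
python3 -m jog '[0,-0.01,-0.4,0,0,0,-1, 0,-0.01,-0.7,0,0,0,-1, 0,-0.01,-0.83,0,0,0,-1, 0,-0.01,-0.83,0,0,0,-1, 0,-0.01,-0.83,0,0,0,-1, 0,-0.01,-0.83,0,0,0,-1, 0.08,-0.01,-0.83,0,0,0,-1, 0.16,-0.01,-0.83,0,0,0,-1, 0.185,-0.01,-0.83,0,0,0,-1, 0.21,-0.01,-0.83,0,0,0,-1, 0.235,-0.01,-0.83,0,0,0,-1, 0.26,-0.01,-0.83,0,0,0,-1]'
python3 - <<'E'
from h import *; import cv2
p,d=eyes.read_camera("scene"); cv2.imwrite("pics/s2.png",cv2.resize(p[200:400,220:470,::-1],(750,600)))
E
```

```text
clock: 3.02
tcp_pos: [0.4818, -0.067, 0.0668]
orientation: [-0.001, -0.007, 1.0, -0.0]
wrist_force: [-7.8, -1.0, 4.5]
finger_gap: -0.0001
grip_force: 3.6
```

View pics/s2.png

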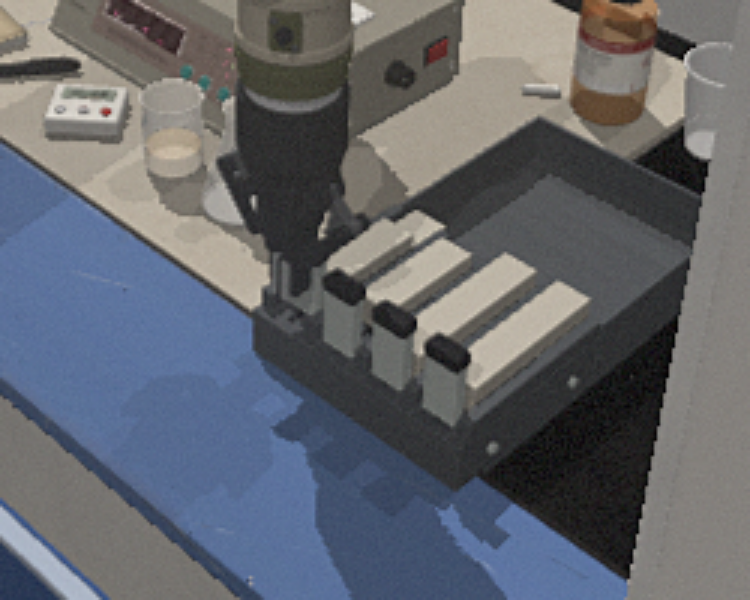

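The fingers are on key 1 and pushing with about 8 N; lanes 2–4 are untouched. Continuing the stroke.

```bash
python3 -m jog '[0.025,0,0,0,0,0,-1, 0.05,0,0,0,0,0,-1, 0.075,0.001,0,0,0,0,-1, 0.1,0.001,0,0,0,0,-1, 0.125,0.002,0,0,0,0,-1, 0.15,0.002,0,0,0,0,-1, 0.175,0.002,0,0,0,0,-1, 0.2,0.003,0,0,0,0,-1, 0.225,0.003,0,0,0,0,-1, 0.25,0.003,0,0,0,0,-1, 0.275,0.004,0,0,0,0,-1, 0.3,0.004,0,0,0,0,-1]'
python3 -m jog '[0.025,0,0,0,0,0,-1, 0.05,0,0,0,0,0,-1, 0.075,0.001,0,0,0,0,-1, 0.1,0.001,0,0,0,0,-1, 0.125,0.002,0,0,0,0,-1, 0.15,0.002,0,0,0,0,-1, 0.175,0.002,0,0,0,0,-1, 0.2,0.003,0,0,0,0,-1, 0.225,0.003,0,0,0,0,-1, 0.25,0.003,0,0,0,0,-1, 0.275,0.004,0,0,0,0,-1, 0.3,0.004,0,0,0,0,-1]'
```

```text
clock: 4.07
tcp_pos: [0.5406, -0.0663, 0.0665]
orientation: [-0.002, -0.007, 1.0, -0.0]
wrist_force: [-10.5, -0.6, 5.5]
finger_gap: 0.0001
grip_force: 4.8
clock: 5.07
tcp_pos: [0.6, -0.0657, 0.0665]
orientation: [-0.003, -0.007, 1.0, -0.0]
wrist_force: [-11.0, -1.1, 6.3]
finger_gap: -0.0001
grip_force: 5.6
```

```bash
python3 -m jog '[0.025,0,0,0,0,0,-1, 0.05,0,0,0,0,0,-1, 0.06,0,0,0,0,0,-1, 0.07,0,0,0,0,0,-1]'
python3 -m jog '[0.01,0,0,0,0,0,-1, 0.02,0,0,0,0,0,-1]'
```

```text
clock: 5.4
tcp_pos: [0.6116, -0.0655, 0.0665]
orientation: [-0.005, -0.007, 1.0, -0.0]
wrist_force: [-22.6, -1.1, 15.2]
finger_gap: 0.0
grip_force: 11.2
clock: 5.57
tcp_pos: [0.6116, -0.0655, 0.0665]
orientation: [-0.009, -0.006, 1.0, -0.0]
wrist_force: [-32.5, -3.1, 22.6]
finger_gap: 0.0003
grip_force: 16.8
```

The end stop is reached at x=0.6116, as predicted. Retracting and looking.

```bash
python3 -m jog '[-0.06,0,0,0,0,0,-1, -0.12,-0.001,0,0,0,0,-1, -0.2,-0.002,0,0,0,0,-1, -0.28,-0.003,0,0,0,0,-1, -0.36,-0.004,0,0,0,0,-1, -0.44,-0.005,0,0,0,0,-1, -0.52,-0.006,0,0,0,0,-1, -0.6,-0.008,0,0,0,0,-1, -0.7,-0.009,0,0,0,0,-1, -0.8,-0.01,0,0,0,0,-1, -0.93,-0.01,0,0,0,0,-1, -0.93,-0.01,0,0,0,0,-1]'
python3 - <<'E'
from h import *; import cv2
p,d=eyes.read_camera("scene"); cv2.imwrite("pics/s3.png",cv2.resize(p[200:400,220:470,::-1],(750,600)))
E
```

```text
clock: 6.57
tcp_pos: [0.4304, -0.0666, 0.0659]
orientation: [-0.002, -0.007, 1.0, 0.001]
wrist_force: [-2.1, 1.1, -1.1]
finger_gap: -0.0004
grip_force: 0.0
```

View pics/s3.png

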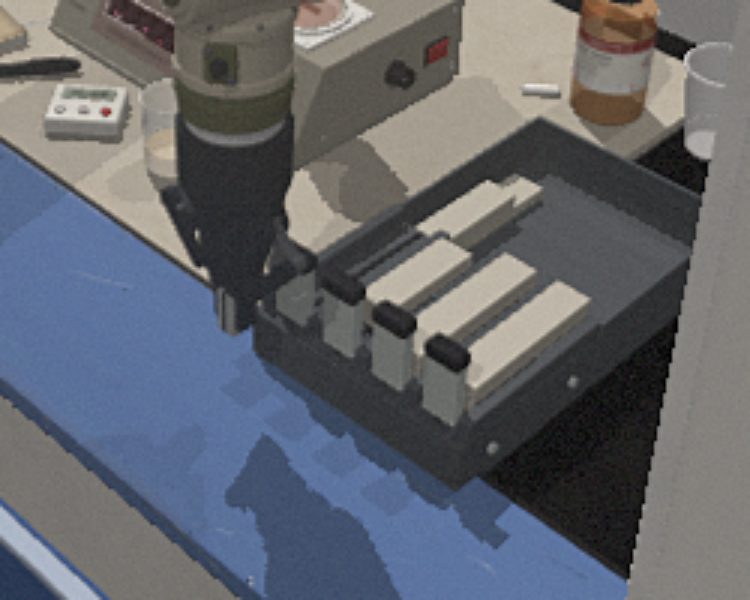

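Bar 1 is now beyond the deck (crop 415–540, 175–250) and key 1 is back. I'll check by depth whether the bar is right down, and that it leaves room for bar 2.

```bash
cat > chk.py <<'E'
from h import *; import cv2
for n in ("scene","top"):
    p,d=eyes.read_camera(n); S=cloud(n,d)
    B=(p.min(-1)>110)&(S[...,0]>.49)&(S[...,0]<.82)&(S[...,1]<-.03)&(S[...,1]>-.23)&(S[...,2]>.01)&(S[...,2]<.08)
    k,l,st,ce=cv2.connectedComponentsWithStats(B.astype(np.uint8))
    for i in range(1,k):
        if st[i,4]<60: continue
        Q=S[l==i]; print(n,np.median(Q,0).round(3),np.percentile(Q,2,0).round(3),np.percentile(Q,98,0).round(3),[ (round(float(np.median(Q[j,0])),3),round(float(np.percentile(Q[j,2],80)),3)) for j in np.array_split(np.argsort(Q[:,0]),6)])
    C=(S[...,2]>.09)&(S[...,2]<.105)&(S[...,0]>.47)&(S[...,0]<.68)&(S[...,1]<-.03)&(S[...,1]>-.23)
    k,l,st,ce=cv2.connectedComponentsWithStats(C.astype(np.uint8))
    print('caps',[np.median(S[l==i],0).round(3).tolist() for i in range(1,k) if st[i,4]>20])
E
python3 chk.py
```

```text
scene [ 0.689 -0.063  0.032] [ 0.634 -0.078  0.016] [ 0.758 -0.048  0.036] [(0.647, 0.034), (0.664, 0.033), (0.681, 0.034), (0.7, 0.034), (0.718, 0.033), (0.75, 0.02)]
scene [ 0.564 -0.11   0.062] [ 0.522 -0.124  0.059] [ 0.609 -0.095  0.065] [(0.53, 0.063), (0.544, 0.063), (0.558, 0.064), (0.573, 0.063), (0.587, 0.063), (0.602, 0.063)]
scene [ 0.571 -0.155  0.062] [ 0.506 -0.169  0.059] [ 0.627 -0.14   0.065] [(0.526, 0.063), (0.544, 0.063), (0.561, 0.064), (0.581, 0.063), (0.6, 0.063), (0.621, 0.063)]
scene [ 0.57  -0.202  0.062] [ 0.509 -0.215  0.059] [ 0.63  -0.187  0.065] [(0.521, 0.063), (0.542, 0.063), (0.561, 0.063), (0.58, 0.063), (0.6, 0.063), (0.622, 0.063)]
caps [[0.483, -0.113, 0.099], [0.485, -0.159, 0.099], [0.484, -0.204, 0.099]]
top [ 0.66  -0.064  0.033] [ 0.634 -0.078  0.028] [ 0.686 -0.05   0.037] [(0.638, 0.036), (0.646, 0.035), (0.655, 0.034), (0.664, 0.035), (0.673, 0.035), (0.682, 0.035)]
top [ 0.599 -0.156  0.064] [ 0.563 -0.171  0.059] [ 0.63  -0.141  0.067] [(0.571, 0.064), (0.582, 0.065), (0.593, 0.065), (0.604, 0.065), (0.615, 0.065), (0.626, 0.065)]
top [ 0.588 -0.202  0.063] [ 0.545 -0.217  0.059] [ 0.632 -0.187  0.067] [(0.551, 0.065), (0.566, 0.065), (0.581, 0.065), (0.596, 0.065), (0.612, 0.065), (0.627, 0.065)]
top [ 0.579 -0.108  0.063] [ 0.538 -0.125  0.041] [ 0.617 -0.097  0.067] [(0.547, 0.065), (0.562, 0.065), (0.573, 0.065), (0.585, 0.065), (0.597, 0.065), (0.608, 0.065)]
caps [[0.489, -0.062, 0.101]]
```

Bar 1 lies flat on the trough floor (top at 33 mm) and key 1 is back at rest. Now key 2.

```bash
python3 -m jog '[0,-0.12,0,0,0,0,-1, 0,-0.225,0,0,0,0,-1, 0,-0.225,0,0,0,0,-1, 0,-0.225,0,0,0,0,-1, 0.08,-0.225,0,0,0,0,-1, 0.16,-0.225,0,0,0,0,-1, 0.185,-0.225,0,0,0,0,-1, 0.21,-0.225,0,0,0,0,-1, 0.235,-0.225,0,0,0,0,-1, 0.26,-0.225,0,0,0,0,-1]'
python3 -m jog '[0.025,0,0,0,0,0,-1, 0.05,0,0,0,0,0,-1, 0.075,0.001,0,0,0,0,-1, 0.1,0.001,0,0,0,0,-1, 0.125,0.002,0,0,0,0,-1, 0.15,0.002,0,0,0,0,-1, 0.175,0.002,0,0,0,0,-1, 0.2,0.003,0,0,0,0,-1, 0.225,0.003,0,0,0,0,-1, 0.25,0.003,0,0,0,0,-1, 0.275,0.004,0,0,0,0,-1, 0.3,0.004,0,0,0,0,-1]'
```

```text
clock: 7.55
tcp_pos: [0.4857, -0.1122, 0.0651]
orientation: [-0.002, -0.007, 1.0, 0.0]
wrist_force: [-5.8, 0.2, 3.8]
finger_gap: 0.0
grip_force: 2.9
clock: 8.55
tcp_pos: [0.5442, -0.1115, 0.0651]
orientation: [-0.003, -0.007, 1.0, -0.0]
wrist_force: [-9.5, -0.9, 6.7]
finger_gap: -0.0
grip_force: 4.8
```

```bash
python3 -m jog '[0.025,0,0,0,0,0,-1, 0.05,0,0,0,0,0,-1, 0.075,0.001,0,0,0,0,-1, 0.1,0.001,0,0,0,0,-1, 0.125,0.002,0,0,0,0,-1, 0.15,0.002,0,0,0,0,-1, 0.175,0.002,0,0,0,0,-1, 0.2,0.003,0,0,0,0,-1, 0.225,0.003,0,0,0,0,-1, 0.25,0.003,0,0,0,0,-1, 0.275,0.004,0,0,0,0,-1, 0.3,0.004,0,0,0,0,-1]'
python3 -m jog '[0.025,0,0,0,0,0,-1, 0.045,0,0,0,0,0,-1, 0.055,0,0,0,0,0,-1, 0.07,0,0,0,0,0,-1, 0.08,0,0,0,0,0,-1]'
```

```text
clock: 9.55
tcp_pos: [0.6036, -0.1108, 0.0651]
orientation: [-0.004, -0.007, 1.0, -0.0]
wrist_force: [-11.4, -2.3, 7.1]
finger_gap: 0.0
grip_force: 5.7
clock: 9.97
tcp_pos: [0.612, -0.1106, 0.0649]
orientation: [-0.011, -0.006, 1.0, -0.0]
wrist_force: [-36.1, -2.8, 25.9]
finger_gap: -0.0002
grip_force: 18.7
```

Stop reached (x=0.612, 36 N). Retract, then rise clear.

```bash
python3 -m jog '[-0.06,0,0,0,0,0,-1, -0.12,-0.001,0,0,0,0,-1, -0.2,-0.002,0,0,0,0,-1, -0.28,-0.003,0,0,0,0,-1, -0.36,-0.004,0,0,0,0,-1, -0.44,-0.005,0,0,0,0,-1, -0.52,-0.006,0,0,0,0,-1, -0.6,-0.008,0,0,0,0,-1, -0.7,-0.009,0,0,0,0,-1, -0.8,-0.01,0,0,0,0,-1, -0.95,-0.01,0,0,0,0,-1, -0.95,-0.01,0,0,0,0,-1]'
python3 -m jog '[0,0,0.2,0,0,0,-1, 0,0,0.4,0,0,0,-1, 0,0.2,0.6,0,0,0,-1, 0,0.4,0.8,0,0,0,-1, 0,0.6,0.8,0,0,0,-1, 0,0.8,0.8,0,0,0,-1, 0,1,0.8,0,0,0,-1, 0,1,0.8,0,0,0,-1, 0,1,0.8,0,0,0,-1]'
python3 -m jog '[0,0.2,0,0,0,0,-1, 0,0.4,0,0,0,0,-1, 0,0.6,0,0,0,0,-1, 0,0.8,0,0,0,0,-1, 0,0.8,0,0,0,0,-1, 0,0.8,0,0,0,0,-1]'
python3 chk.py
python3 - <<'E'
from h import *; import cv2
p,d=eyes.read_camera("scene"); cv2.imwrite("pics/s4.png",cv2.resize(p[200:400,220:470,::-1],(750,600)))
E
```

```text
clock: 10.97
tcp_pos: [0.427, -0.1109, 0.0642]
orientation: [-0.003, -0.007, 1.0, 0.001]
wrist_force: [-0.9, 1.2, 0.5]
finger_gap: -0.0002
grip_force: 0.0
clock: 11.72
tcp_pos: [0.4331, 0.0906, 0.226]
orientation: [0.001, -0.01, 1.0, 0.001]
wrist_force: [-0.4, 0.4, -0.0]
finger_gap: -0.0001
grip_force: 0.0
clock: 12.22
tcp_pos: [0.4329, 0.2484, 0.225]
orientation: [-0.0, -0.009, 1.0, -0.0]
wrist_force: [-0.6, 0.1, -0.0]
finger_gap: 0.0003
grip_force: 0.0
scene [ 0.69  -0.063  0.032] [ 0.635 -0.077  0.017] [ 0.758 -0.049  0.036] [(0.646, 0.034), (0.664, 0.034), (0.681, 0.034), (0.699, 0.033), (0.716, 0.033), (0.75, 0.02)]
scene [ 0.605 -0.147  0.061] [ 0.511 -0.169  0.03 ] [ 0.721 -0.095  0.065] [(0.532, 0.064), (0.56, 0.064), (0.59, 0.063), (0.621, 0.063), (0.668, 0.033), (0.707, 0.033)]
scene [ 0.57  -0.202  0.062] [ 0.509 -0.215  0.059] [ 0.63  -0.187  0.065] [(0.521, 0.063), (0.542, 0.063), (0.56, 0.064), (0.58, 0.063), (0.601, 0.063), (0.622, 0.063)]
caps [[0.483, -0.067, 0.099], [0.483, -0.112, 0.099], [0.484, -0.158, 0.099], [0.484, -0.204, 0.099]]
top [ 0.66  -0.064  0.033] [ 0.634 -0.079  0.024] [ 0.686 -0.05   0.037] [(0.638, 0.035), (0.647, 0.035), (0.656, 0.035), (0.665, 0.035), (0.674, 0.035), (0.683, 0.035)]
top [ 0.662 -0.109  0.033] [ 0.637 -0.125  0.019] [ 0.686 -0.095  0.037] [(0.64, 0.035), (0.649, 0.035), (0.658, 0.035), (0.666, 0.035), (0.674, 0.035), (0.682, 0.035)]
top [ 0.567 -0.156  0.063] [ 0.504 -0.171  0.052] [ 0.629 -0.141  0.067] [(0.513, 0.065), (0.535, 0.065), (0.557, 0.065), (0.578, 0.065), (0.6, 0.065), (0.621, 0.065)]
top [ 0.569 -0.202  0.063] [ 0.507 -0.221  0.052] [ 0.632 -0.187  0.067] [(0.515, 0.065), (0.536, 0.065), (0.558, 0.065), (0.58, 0.065), (0.602, 0.065), (0.624, 0.065)]
caps [[0.488, -0.065, 0.101], [0.488, -0.11, 0.101], [0.489, -0.156, 0.101], [0.489, -0.202, 0.101]]
```

View pics/s4.png

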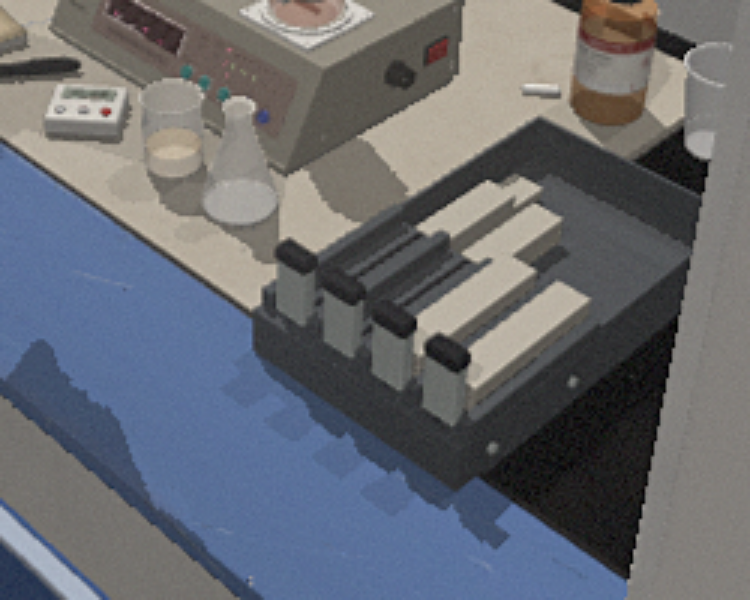

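Both faulty bars lie flat on the trough floor (tops at 33 mm, middles about 112 mm or more along the rack). All keys are back at rest, and the sound bars and bystanders are undisturbed.

```bash
python3 -c "
from workcell import env
print(env.hand_in())"
```

```text
the job is handed in; nothing more can be done
None
```

I ejected both faulty bars (chipped in lane 1, short in lane 2) flat into the trough using their keys, left the sound bars and bystanders in place with all four keys back at rest, and handed the job in at about 12 s; the hand-in returned no verdict.

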